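Open the dial padlock on the silver stock box and hold it up

TASK

The jeweller's stock box is shut by a dial padlock lying on its hasp with the shackle through the staple, and only the last number of the combination is left to dial. Turn the dial clockwise, feeling the notches click by, until the white pointer line clicks in at the index mark on the shackle side, without running a whole click past it; then draw the lock's body back so the shackle pulls open, work the short leg out of the staple, and lift the lock off. Finish while still holding the open lock, level and dial up, at least a hand's breadth (about 100 mm) above the box's lid, with the other things on the bench and lid left where they are.

Things in the scene. Friction and masses are not known exactly. Their poses are not given: they have to be found in the camera images.
- stock_box: Grey sheet-steel stock box bolted to the bench, 240 (x) x 300 (y) mm, flat top 85 mm above the bench; origin: centre of its underside. A bright steel hasp strap, 2.5 mm thick, 44 mm wide, lies on the top along box x at y = 0, from box x = -88 to +46 mm; its hinge knuckle (7 mm high) is at box x = -91 mm.
- staple (a point): Centre of the opening of the steel staple standing up through the strap, at box x 30, y 14 mm, 13.5 mm above the top. An inverted U of 5 mm round bar in the box's y-z plane: opening 15 mm wide along box y, from the strap to 20 mm above the box's top; the bar's top is 25 mm above it. The short shackle leg passes through it along box x. Axes as the box's.
- padlock: Steel dial padlock, about 0.3 kg, loose, flat on the strap, dial up, shackle towards box +x, nearly parallel to the box. Case 52 (x) x 48 (y) x 22 (z) mm with flat parallel sides; origin: centre of the case's underside; x towards the shackle, z up. Index mark: small black bar on the case's top at the +x edge, y = 0. At the start the staple is at padlock x of about 44, y of about 14 mm.
- dial_grip (a point): On the dial's axis at half height of its round knurled knob: padlock z = 32 mm. Black knob 24 mm across, from padlock z = 25 to 40 mm, on a black dial plate 40 mm across and 3 mm thick that lies on the case. Axes as the padlock's.
- dial_mark (a point): Outer end of the white pointer line, 18 mm from the dial's axis on the dial plate (the line goes on over the knob's top to its middle); turns with the dial.
- shackle_crown (a point): Middle of the shackle's crown. Shackle: 7 mm round bar at padlock z = 11 mm, legs along padlock x at y = -14 (long, captive) and y = +14 mm (short, through the staple). Shut: crown at padlock x = 53.5 mm, 24 mm clear between case and crown, the short leg's tip 5 mm inside the case. When the case is pulled in its -x, the crown catches on the staple.
- dial (a joint): Dial angle, rad: 0 with the pointer line at the index mark (the open notch), positive anticlockwise from it, seen from above. Starts at 1.05 to 2.6; turn it clockwise, down to 0. Ten click notches, every 0.628 rad, hold it with about 0.02 N m; let go, it settles in the nearest. The shackle is freed only within about 0.13 rad of 0. The lock's case is held only by its weight and the staple.
- shackle (a joint): How far the shackle is drawn out, m: 0 shut, 0.017 fully out. Blocked unless the dial is at 0; then it slides against about 3 N of friction and stays as left. Fully out, the staple touching the crown is at padlock x = 64.5 mm, and the short leg's tip is 12 mm clear of the case (gap at padlock x 26 to 38 mm): with the staple in mid-gap, at padlock x = 32 mm, the lock lifts straight up and off.
- bench_block: Bystander: square steel bench block on a rubber foot, 76 x 76 x 30 mm, on the bench to the box's +y side; origin at the centre of its underside.
- hammer: Bystander: hammer with wooden handle, 260 mm long, lying roughly along the box's x on the bench to the box's -y side; origin under its middle.
- flux_jar: Bystander: white jar with metal cap, 54 mm across, 62 mm high, on the bench to the box's +y side; origin at the centre of its underside.
- ring_tin: Bystander: round aluminium tin, 46 mm across, 18 mm high, on the box's lid at the far -y corner; origin at the centre of its underside.
Not all that is in view belongs to the job. Leave any purple or yellow look-alike of the padlock alone.

How it is judged:
On the way, in this order (a step that is already met when the one before it is completed fails the run):
1. the dial is turned to the open notch with the shackle still shut (value of joint dial between -0.16 and 0.16 rad and value of joint shackle below 0.004 m), for 0.2 s.
2. the shackle is drawn open against the staple (value of joint shackle above 0.012 m and height (world z) of padlock below 0.105 m), for 0.1 s.
3. the open lock is off the staple and raised (value of joint shackle above 0.01 m and height (world z) of padlock above 0.13 m), for 0.1 s.
At the end, for the whole second after the job is handed in: The gripper holds the padlock still, its underside at least 80 mm above the box's lid (165 mm above the bench), within 20 degrees of level with the dial up, the shackle drawn out at least 10 mm, and the lock touching nothing of the box (height (world z) of padlock above 0.165 m and angle between padlock's own z axis and vertical below 0.35 rad and value of joint shackle above 0.01 m and contact force between the fingers and padlock above 1 N and contact force between padlock and stock_box below 0.05 N and linear speed of padlock below 0.05 m/s); the arm keeps its last pose, push and grip.
It fails at once if the dial runs a whole click past the open notch (value of joint dial below -0.6 rad).
It fails at once if the dial is turned the wrong way round (value of joint dial above 3.3 rad).
It fails at once if a bystander is shoved or knocked over (distance of any of bench_block, hammer, flux_jar, ring_tin from where it was at the start of the episode above 0.03 m).
It also fails if it takes over 72 s, if anything falls off the work surface, if the arm or the gripper's body presses on something with over 40 N, if the wrist force passes 120 N, or if a joint passes its speed limit or range.

ROBOT

A 6-joint arm with a two-finger parallel gripper is mounted at the origin on the work surface. World frame = base frame: x ahead of the robot, y to its left, z up, the work surface at z = 0. Lengths are in m, angles in rad, forces in N, time in s.
With the tool pointing down it reaches from about 0.3 to 0.75 m from the base axis. Payload 8.5 kg.
Tool frame: the origin (TCP) lies midway between the tips of the shut fingers; the grasp point (between the pads) lies 19 mm behind it; z points along the fingers, y is the line along which they close (so a half turn about z gives the same grasp; the last joint's range is limited). The gripper opens to 88 mm and grips with 3 to 60 N. Pads are 18 mm wide; open, the fingers measure 123 mm over their backs; the gripper's body (75 mm by 187 mm) begins 45 mm behind the grasp point.
Start: joints at [1.097, 0.381, 1.297, -0, 1.464, -0.215], TCP at [0.141, 0.532, 0.239] pointing down, gripper open.
Joint ranges: [-3.11, 3.11], [-0.89, 2.33], [0.22, 2.48], [-1.42, 4.56], [0.17, 2.85], [-2.88, 2.88]. Speed limits (rad/s): [2.39, 2.39, 3.14, 3.14, 3.14, 3.14].

INTERFACE

Orientations are given as a unit quaternion [x, y, z, w].
In Python, from cell import sensors, optics, bot gives the robot as it stands.
- The arm moves only by the tool send_path, called after "Request:" as name(argument=value, ...) on one line, values as JSON. Schema: {"type":"object","properties":{"increments":{"type":"array","items":{"type":"array","prefixItems":[{"type":"array","items":{"type":"number"},"minItems":3,"maxItems":3},{"type":"array","items":{"type":"number"},"minItems":3,"maxItems":3},{"type":"number"}],"minItems":3,"maxItems":3},"minItems":1,"maxItems":10},"only":{"type":"string"},"quiet":{"type":"boolean"},"lines":{"type":"string"}},"required":["increments"],"additionalProperties":false}. increments is a list of rows, 1 to 10 of them, each written [[rx, ry, rz], [dx, dy, dz], opening]: a rotation vector rx, ry, rz in rad, then dx, dy, dz in m, then the finger opening in m; each row is the pose to reach, as a shift and turn from the pose commanded when the call began, along the tool's axes at that moment; what a row does not reach only later rows make up. A row lasts 1/10 s, in which the tool goes at most 0.05 m and 0.15 rad, less where a joint would pass 70% of its speed; a pose out of reach is approached as far as the arm can. The fingers move at their own pace and stop on an object; the grip force is fixed at half the most. Time passes only in rows, so rows that do not move let the fingers close. The tool returns the time, the measured TCP pose, the force, the opening and the grip force at its end. only (a regular expression) keeps the lines of the reply that match it, lines (a string "A,B") keeps lines A to B, and quiet returns only ok. Input that does not fit is refused with a message, and nothing moves.
- sensors.get_state(): the state, without advancing time (a new reading comes with each control period).
- optics.grab_frame(name): name is "scene" or "top" or "wrist"; returns a dict with "frame" (400x640x3 uint8, red, green, blue), "K" (3x3 intrinsics, pixels), "cam_to_world" (4x4, takes a point from camera to world coordinates); the wrist camera has in their place "T_tool_cam" (4x4, takes a point from camera to tool coordinates, whose origin is the TCP and whose axes are the flange's). Camera axes: x right, y up, looking along -z (the intrinsics and any distortion apply to the point x, -y, -z); pixel columns grow to the right and rows downward; lengths in m; the calibration is good to about 2 mm. A picture is of the moment at which its call begins: read the wrist's pose just before it. There is no depth.
- bot.sign_off(): hands the job in; it is judged then, once.
The state is a dict: "clock": time; "joints": joint angles; "joint_vel": joint speeds; "effort": joint torques, N m; "ee_pos": TCP position; "eef_rot": TCP orientation; "ft_force": force on the tool from outside, world axes, zero at the start; "torque": the same for the moment, N m; "gripper_width": finger opening in m; "gripper_force": force on a finger pad.
Only numpy, scipy, OpenCV 4.12 (cv2) and the standard library are available. Lean on these libraries where they do the work, as an engineer would, in place of code of your own. Each camera call takes 0.05 s, during which the arm holds its last target. There are 200 camera calls.

## Working session

There is one attempt and no reset: what is moved stays moved. The work goes in short steps, Python scripts to look and compute and a tool call to move; the robot and the scene stay as the last step left them, time stands still between calls to the robot, and variables do not carry over. Pictures are saved under pics/ and viewed, at most 10 in all, crops included, and the job is handed in when it is done.

```bash
ls; mkdir -p pics
```

Create h.py:
```python
import numpy as np,cv2
from cell import sensors,optics,bot
from scipy.spatial.transform import Rotation as R
def grab(n):
    s=sensors.get_state(); f=optics.grab_frame(n)
    if n=="wrist":
        T=np.eye(4);T[:3,:3]=R.from_quat(s["eef_rot"]).as_matrix();T[:3,3]=s["ee_pos"]
        f["cam_to_world"]=T@np.array(f["T_tool_cam"])
    return f
def ray(f,u,v):
    K=np.array(f["K"]);d=f.get("dist",f.get("distortion"))
    p=cv2.undistortPoints(np.array([[[u,v]]],float),K,None if d is None else np.array(d,float))[0,0]
    M=np.array(f["cam_to_world"]);return M[:3,3],M[:3,:3]@np.array([p[0],-p[1],-1])
def onz(f,u,v,z):
    o,d=ray(f,u,v);return o+d*(z-o[2])/d[2]
def proj(f,P):
    M=np.linalg.inv(np.array(f["cam_to_world"]));c=M[:3,:3]@np.array(P)+M[:3,3]
    d=f.get("dist",f.get("distortion"))
    q,_=cv2.projectPoints(np.array([[c[0],-c[1],-c[2]]]),np.zeros(3),np.zeros(3),np.array(f["K"],float),None if d is None else np.array(d,float));return q[0,0]
def save(n,img,k=1):
    cv2.imwrite("pics/"+n+".png",cv2.resize(img[:,:,::-1],None,fx=k,fy=k,interpolation=cv2.INTER_CUBIC))
```

Run:
```python
from h import *
for n in("top","scene"):
    f=grab(n);save(n+"0",f["frame"]);print(f.keys(),np.array(f["K"]).tolist(),np.round(f["cam_to_world"],3).tolist())
    np.save(n+".npy",f["frame"])
print(sensors.get_state())
```

```text
pics
dict_keys(['frame', 'K', 'cam_to_world']) [[479.4393173394245, 0.0, 318.24258656078194], [0.0, 479.4393173394245, 209.1775444837625], [0.0, 0.0, 1.0]] [[0.014, 0.998, -0.062, 0.517], [-1.0, 0.014, -0.009, 0.046], [-0.008, 0.063, 0.998, 1.285], [0.0, 0.0, 0.0, 1.0]]
dict_keys(['frame', 'K', 'cam_to_world']) [[413.18690860325717, 0.0, 319.9400489161572], [0.0, 413.18690860325717, 199.70998708028043], [0.0, 0.0, 1.0]] [[-0.161, -0.687, 0.709, 1.276], [0.987, -0.112, 0.117, 0.155], [-0.001, 0.718, 0.696, 0.785], [0.0, 0.0, 0.0, 1.0]]
{'clock': 0.1, 'joints': array([ 1.09668594e+00,  3.81124215e-01,  1.29811757e+00, -1.03937812e-05,
        1.46361639e+00, -2.15310773e-01]), 'joint_vel': array([ 2.07054654e-03, -7.11019553e-05, -1.52067776e-03,  6.81198659e-04,
       -1.10954158e-03, -7.66410360e-05]), 'effort': array([ 4.97908230e-03, -4.38650107e+01, -2.24912667e+01,  7.15180859e-02,
        3.41925037e-02, -9.68089148e-05]), 'ee_pos': array([0.14065437, 0.5314621 , 0.23822462]), 'eef_rot': array([ 1.29038409e-01,  9.91639394e-01, -5.97285533e-04, -2.08963193e-04]), 'ft_force': array([-0.671298  ,  0.34239846, -0.34036385]), 'torque': array([ 0.00304406, -0.04356131, -0.00578827]), 'gripper_force': 0.0, 'gripper_width': 0.08790978187554246}
```

View pics/top0.png

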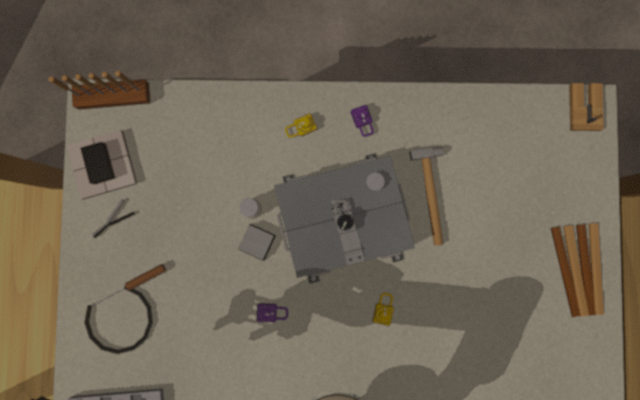

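View pics/scene0.png

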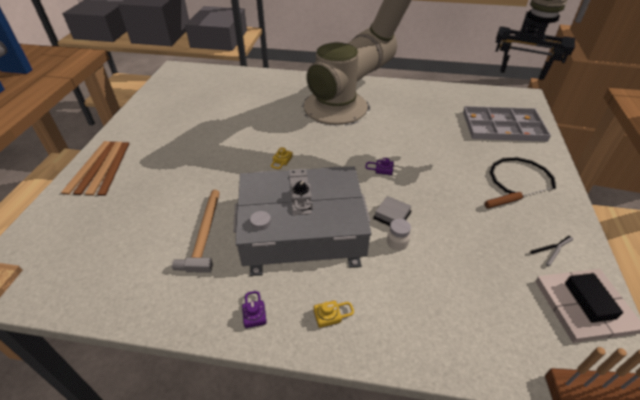

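Candidates in the top view: the steel/black lock on the box hasp (345,222), yellow (303,126) and (384,312), purple (363,118) and (268,312). I choose the steel one on the hasp and will check it close up by crop.

Run:
```python
from h import *
f=grab("top");im=f["frame"]
save("crop1",im[150:290,265:425],5)
for z,p in((.085+.0025+.04,(345,222)),(.085,(276,185)),(.085,(392,158)),(.085,(413,244)),(.085,(297,275))):print(p,onz(f,*p,z).round(4))
```

```text
(345, 222) [ 0.559  -0.0088  0.1275]
(276, 185) [0.6512 0.1639 0.085 ]
(392, 158) [ 0.7237 -0.1275  0.085 ]
(413, 244) [ 0.5081 -0.1808  0.085 ]
(297, 275) [0.4269 0.1071 0.085 ]
```

View pics/crop1.png

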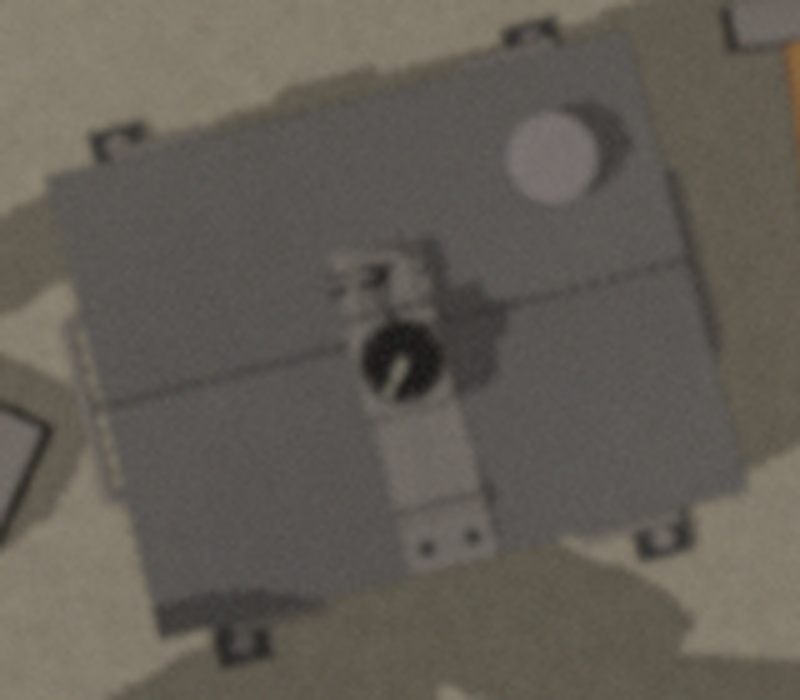

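The crop shows the steel lock with its black dial at crop (400,362), the pointer line running down-left to about (388,395), so the dial is near +2.5 rad. The staple is at (375,275), on the +x side. The box yaw is about +0.24 rad. Moving over it now.

Request:
send_path(increments=[[[0,0,0],[-0.27,-0.208,-0.03],0.088],[[0,0,0],[-0.27,-0.208,-0.03],0.088],[[0,0,0],[-0.27,-0.208,-0.03],0.088],[[0,0,0],[-0.27,-0.208,-0.03],0.088],[[0,0,0.05],[-0.54,-0.416,-0.06],0.088],[[0,0,0.13],[-0.54,-0.416,-0.06],0.088],[[0,0,0.13],[-0.54,-0.416,-0.06],0.088],[[0,0,0.13],[-0.54,-0.416,-0.06],0.088],[[0,0,0.13],[-0.54,-0.416,-0.06],0.088],[[0,0,0.13],[-0.54,-0.416,-0.06],0.088]])

```text
clock: 1.15
ee_pos: [0.4452, 0.1349, 0.2828]
eef_rot: [0.193, 0.981, 0.0, -0.0]
ft_force: [0.6, 0.4, 0.0]
gripper_width: 0.0877
gripper_force: 0.0
```

Run:
```python
from h import *
f=grab("wrist");print(np.round(f["T_tool_cam"],3).tolist(),np.round(f["cam_to_world"],3).tolist())
s=sensors.get_state();print(s["joints"],s["ee_pos"],R.from_quat(s["eef_rot"]).as_matrix().round(3))
```

```text
[[0.001, 0.954, 0.298, 0.077], [1.0, -0.001, -0.001, 0.0], [-0.001, 0.298, -0.954, -0.145], [0.0, 0.0, 0.0, 1.0]] [[0.378, -0.884, -0.276, 0.374], [0.926, 0.361, 0.112, 0.165], [0.001, -0.298, 0.955, 0.428], [0.0, 0.0, 0.0, 1.0]]
[ 0.02922764  0.20301531  1.42601916 -0.0024295   1.51056722 -1.14773038] [0.4493906  0.13008186 0.28285308] [[-0.923  0.384  0.002]
 [ 0.384  0.923 -0.002]
 [-0.003 -0.001 -1.   ]]
```

Request:
send_path(increments=[[[0,0,0],[-0.05,-0.03,0.01],0.088],[[0,0,0],[-0.1,-0.06,0.03],0.088],[[0,0,0],[-0.155,-0.086,0.045],0.088],[[0,0,0],[-0.155,-0.086,0.045],0.088],[[0,0,0],[-0.155,-0.086,0.045],0.088],[[0,0,0],[-0.155,-0.086,0.045],0.088],[[0,0,0],[-0.155,-0.086,0.045],0.088]])

```text
clock: 1.9
ee_pos: [0.5547, -0.0005, 0.238]
eef_rot: [0.193, 0.981, 0.0, 0.0]
ft_force: [-0.4, 0.0, -1.4]
gripper_width: 0.0879
gripper_force: 0.0
```

Run:
```python
from h import *
s=sensors.get_state();print(s["joints"],s["ee_pos"])
f=grab("wrist");save("w1",f["frame"]);np.save("w1.npy",f["frame"])
import pickle;pickle.dump(f,open("w1.pkl","wb"))
```

```text
[-2.14469703e-01  3.89234654e-01  1.28570409e+00  1.63698662e-04
  1.46643249e+00 -1.39743760e+00] [ 5.54663451e-01 -5.19835868e-04  2.38041689e-01]
```

View pics/w1.png

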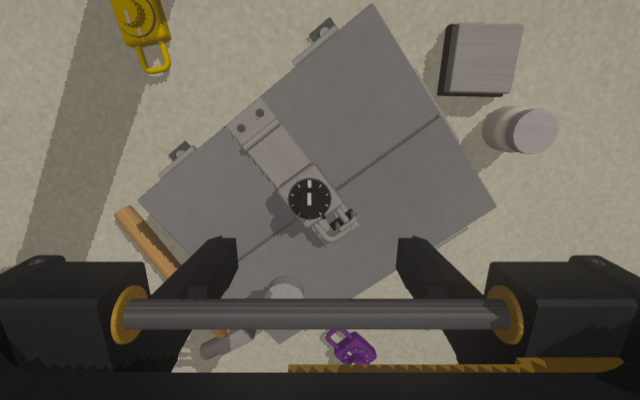

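The wrist view shows the lock's dial at (309,199) with the pointer line running up to (309,181), the shackle and staple at (340,222), and the strap running up-left to the hinge at (250,120). Next I'll measure the dial, pointer and case.

Run:
```python
from h import *
import pickle;f=pickle.load(open("w1.pkl","rb"));im=f["frame"]
g=cv2.cvtColor(im,cv2.COLOR_RGB2GRAY)
m=np.zeros_like(g);m[170:228,282:336]=(g[170:228,282:336]<55)*255
m=cv2.morphologyEx(m,cv2.MORPH_CLOSE,np.ones((7,7)))
cs,_=cv2.findContours(m,0,1);c=max(cs,key=cv2.contourArea)
print(cv2.fitEllipse(c),cv2.boundingRect(c))
e=cv2.fitEllipse(c)
for z in(.1125,.12):print(z,onz(f,*e[0],z))
roi=im[170:228,282:336].astype(int);ys,xs=np.where(roi.min(2)>150);print([(x+282,y+170) for x,y in zip(xs,ys)][:60])
C=[(372,3),(496,205),(138,200)]
P=[onz(f,*p,.085)[:2] for p in C];print(P)
d=P[0]-P[2];d2=P[1]-P[0];print(np.linalg.norm(d),np.arctan2(d[1],d[0]),np.linalg.norm(d2),np.arctan2(d2[1],d2[0]))
save("w1c",im[140:260,240:400],5)
```

```text
((309.4751281738281, 199.27366638183594), (38.93330001831055, 41.72441864013672), 121.35816955566406) (289, 179, 41, 40)
0.1125 [ 0.56035331 -0.00946503  0.1125    ]
0.12 [ 0.55821433 -0.00839789  0.12      ]
[]
[array([0.42181811, 0.10695433]), array([0.64938389, 0.1687896 ]), array([ 0.5002403 , -0.18224278])]
0.2996414629232255 1.8356002933428137 0.23581727031177369 0.26531876035339375
```

View pics/w1c.png

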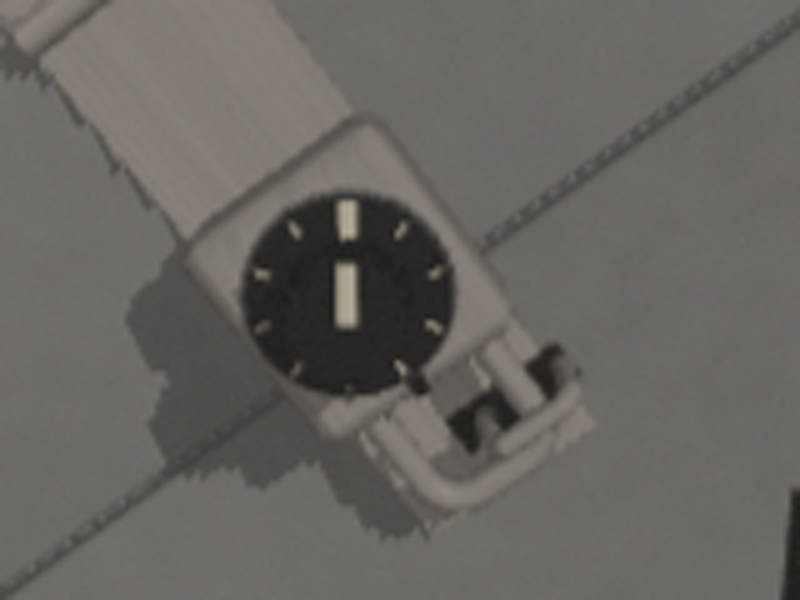

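The crop shows the pointer's outer end at crop (346,203), the index mark at (416,383), and the case corners near (187,257), (365,122) and (515,325). The shackle's short leg runs through the staple at (520,390).

Run:
```python
from h import *
import pickle;f=pickle.load(open("w1.pkl","rb"))
w=lambda x,y,z:onz(f,240+x/5-.4,140+y/5-.4,z)[:2]
c=onz(f,309.4,199.3,.1125)[:2]; a=lambda d:np.arctan2(d[1],d[0])
ti=w(416,383,.1095)-c;tp=w(346,205,.1125)-c
print(c,"idx",a(ti),np.hypot(*ti),"ptr",a(tp),np.hypot(*tp),"dial",a(tp)-a(ti))
print("sideR",a(w(500,302,.1095)-w(388,140,.1095)),"back",a(w(198,245,.1095)-w(352,128,.1095))+np.pi/2)
s=w(345,262,.1275),w(346,328,.1275);print("knob line",s,a(s[0]-s[1]))
```

```text
[ 0.56035058 -0.0095423 ] idx 0.2278701063836912 0.022710110254086178 ptr 2.7781957038814893 0.018547838681282302 dial 2.550325597497798
sideR 0.2115537301237493 back 0.26650002510358384
knob line (array([ 0.54941   , -0.00541665]), array([ 0.5611026 , -0.01008992])) 2.7613647777580006
```

Request:
send_path(increments=[[[0,0,0],[-0.009,-0.0063,0.03],0.044],[[0,0,0],[-0.009,-0.0063,0.06],0.044],[[0,0,0],[-0.009,-0.0063,0.09],0.044],[[0,0,0],[-0.009,-0.0063,0.11],0.044],[[0,0,0],[-0.009,-0.0063,0.118],0.044],[[0,0,0],[-0.009,-0.0063,0.122],0.044],[[0,0,0],[-0.009,-0.0063,0.122],0.044],[[0,0,0],[-0.009,-0.0063,0.122],0.02],[[0,0,0],[-0.009,-0.0063,0.122],0.015],[[0,0,0],[-0.009,-0.0063,0.122],0.015]])

```text
clock: 2.95
ee_pos: [0.5614, -0.0108, 0.1162]
eef_rot: [0.193, 0.981, -0.0, 0.001]
ft_force: [-0.4, -0.3, 2.9]
gripper_width: 0.0231
gripper_force: 30.0
```

Request:
send_path(increments=[[[0,0,0],[0,0,0],0.015],[[0,0,0],[0,0,0],0.015],[[0,0,0],[0,0,0],0.015]])

```text
clock: 3.25
ee_pos: [0.5614, -0.0108, 0.1162]
eef_rot: [0.193, 0.981, -0.0, 0.001]
ft_force: [-1.7, -0.9, 5.6]
gripper_width: 0.0228
gripper_force: 30.0
```

Request:
send_path(increments=[[[0,0,0.1],[0,0,0],0.015],[[0,0,0.2],[0,0,0],0.015],[[0,0,0.3],[0,0,0],0.015],[[0,0,0.4],[0,0,0],0.015],[[0,0,0.5],[0,0,0],0.015],[[0,0,0.6],[0,0,0],0.015],[[0,0,0.7],[0,0,0],0.015],[[0,0,0.8],[0,0,0],0.015],[[0,0,0.9],[0,0,0],0.015],[[0,0,1],[0,0,0],0.015]])

```text
clock: 4.25
ee_pos: [0.5611, -0.011, 0.1162]
eef_rot: [0.641, 0.767, -0.0, 0.0]
ft_force: [-3.0, -0.0, 6.3]
gripper_width: 0.0231
gripper_force: 30.0
```

Request:
send_path(increments=[[[0,0,0.1],[0,0,0],0.015],[[0,0,0.2],[0,0,0],0.015],[[0,0,0.3],[0,0,0],0.015],[[0,0,0.4],[0,0,0],0.015],[[0,0,0.5],[0,0,0],0.015],[[0,0,0.6],[0,0,0],0.015],[[0,0,0.7],[0,0,0],0.015],[[0,0,0.8],[0,0,0],0.015],[[0,0,0.9],[0,0,0],0.015],[[0,0,0.9],[0,0,0],0.015]])

```text
clock: 5.25
ee_pos: [0.5607, -0.0108, 0.1162]
eef_rot: [0.911, 0.412, -0.0, -0.0]
ft_force: [-4.6, 0.7, 8.1]
gripper_width: 0.0228
gripper_force: 30.0
```

Run:
```python
from h import *
s=sensors.get_state();print(s["joints"],R.from_quat(s["eef_rot"]).as_matrix().round(3)[:2,0],s["torque"])
f=grab("wrist");save("w2",f["frame"])
```

```text
[-2.30136169e-01  5.16193582e-01  1.45275216e+00 -4.30979257e-04
  1.17334436e+00  4.90857174e-01] [0.66  0.751] [-0.10307989  0.87836347 -0.0039549 ]
```

View pics/w2.png

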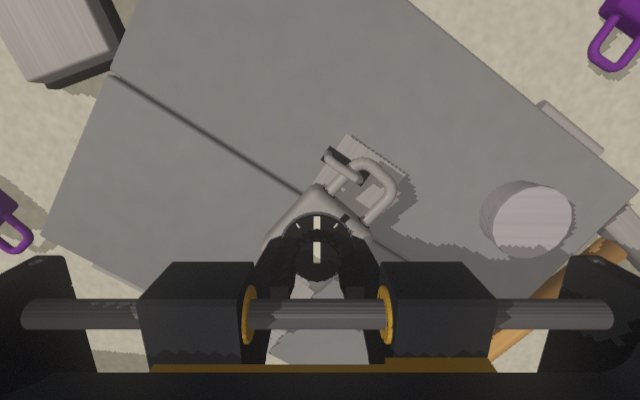

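The pointer at (317,224) still lies along tool +x, so the grip hasn't slipped. The index mark at (347,217) is about one click away.

Request:
send_path(increments=[[[0,0,0.1],[0,0,0],0.015],[[0,0,0.2],[0,0,0],0.015],[[0,0,0.3],[0,0,0],0.015],[[0,0,0.4],[0,0,0],0.015],[[0,0,0.5],[0,0,0],0.015],[[0,0,0.6],[0,0,0],0.015],[[0,0,0.6],[0,0,0],0.015]])

```text
clock: 6.0
ee_pos: [0.5606, -0.0105, 0.1162]
eef_rot: [0.992, 0.125, -0.0, -0.0]
ft_force: [-4.7, 1.4, 8.8]
gripper_width: 0.0231
gripper_force: 30.0
```

Run:
```python
from h import *
s=sensors.get_state();print(R.from_quat(s["eef_rot"]).as_matrix().round(3)[:2,0],s["torque"])
f=grab("wrist");save("w3",f["frame"][110:290,200:440],3)
import pickle;pickle.dump(f,open("w3.pkl","wb"))
```

```text
[0.969 0.248] [ 0.18975492  0.87724655 -0.01964512]
```

View pics/w3.png

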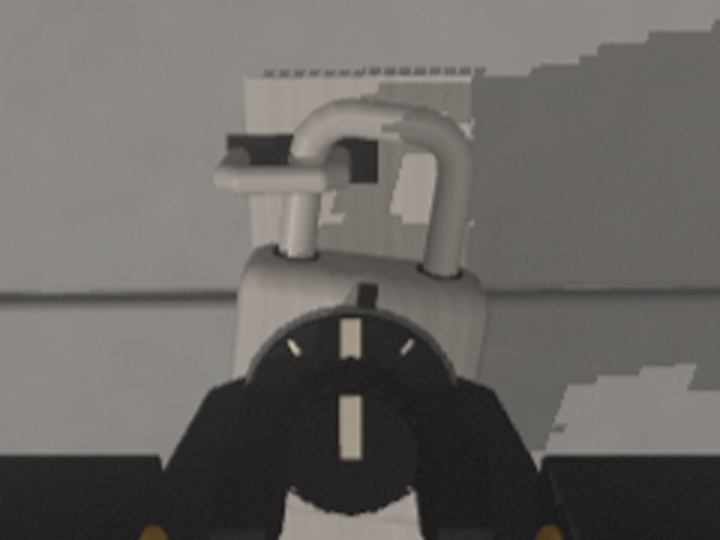

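The case has turned about 0.15 rad clockwise with the knob: the index mark is at crop (367,295) and the pointer at (350,335). I'll turn a little more, release, and let the notch centre it.

Request:
send_path(increments=[[[0,0,0.07],[0,0,0],0.015],[[0,0,0.14],[0,0,0],0.015],[[0,0,0.14],[0,0,0],0.015],[[0,0,0.14],[0,0,0],0.05],[[0,0,0.14],[0,0,0],0.08],[[0,0,0.14],[0,0,-0.03],0.088],[[0,0,0.14],[0,0,-0.07],0.088],[[0,0,0.14],[0,0,-0.1],0.088],[[0,0,0.14],[0,0,-0.1],0.088],[[0,0,0.14],[0,0,-0.1],0.088]])

```text
clock: 7.05
ee_pos: [0.5611, -0.0107, 0.2152]
eef_rot: [0.998, 0.056, 0.0, 0.0]
ft_force: [-0.2, 0.5, -0.3]
gripper_width: 0.0768
gripper_force: 0.0
```

Run:
```python
from h import *
s=sensors.get_state();print(s["ee_pos"],R.from_quat(s["eef_rot"]).as_matrix().round(3)[:2,0],s["joints"])
f=grab("wrist");x,y=proj(f,(.5605,-.0095,.11)).astype(int);print(x,y);x0=max(0,x-80);y0=max(0,y-60);print(x0,y0);save("w4",f["frame"][y0:y0+120,x0:x0+160],5)
import pickle;pickle.dump(f,open("w4.pkl","wb"))
```

```text
[ 0.56105494 -0.01074401  0.21521692] [0.994 0.113] [-2.30082245e-01  4.17792435e-01  1.30736806e+00 -3.25266402e-05
  1.41642122e+00  1.22792405e+00]
315 197
235 137
```

View pics/w4.png

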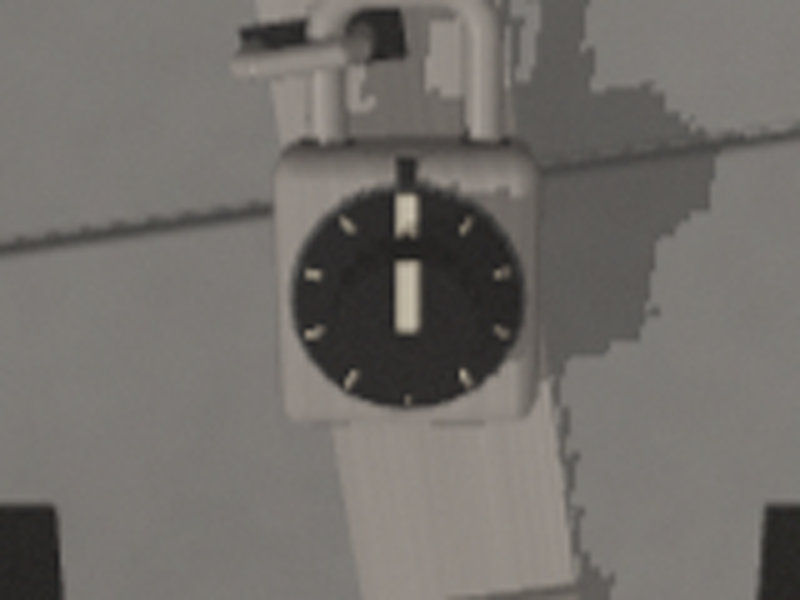

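The pointer is clicked in at the index mark: pointer crop (407,215), index (406,170). The case is now aligned with the tool, rotated about -0.13 rad from the box. Next I'll locate the dial and staple for the case grasp.

Run:
```python
from h import *
import pickle;f=pickle.load(open("w4.pkl","rb"));M=f["cam_to_world"]
w=lambda x,y,z:onz(f,235+x/5-.4,137+y/5-.4,z)
c=w(408,298,.1125);i=w(406,172,.1095);a=lambda d:np.arctan2(d[1],d[0])
print("c",c,"yaw",a(i-c),"dialtick",a(w(407,200,.1125)-c),"caseR",a(w(542,200,.1095)-w(542,390,.1095)),"caseL",a(w(276,200,.1095)-w(283,390,.1095)))
s=sensors.get_state();T=R.from_quat(s["eef_rot"]).as_matrix()
print("c in tool",T.T@(c-s["ee_pos"]))
st=w(300,55,.1085);print("staple",st,"rel",(T.T@(st-c)))
e1=w(238,65,.1085);e2=w(365,42,.1085);print(e1,e2,np.linalg.norm(e1-e2),a(e1-e2)-np.pi/2)
```

```text
c [ 0.56239175 -0.00963826  0.1125    ] yaw 0.1296887208973264 dialtick 0.12331022946416009 caseR 0.1405787334929807 caseL 0.12288388626526439
c in tool [ 0.00197027 -0.00077392  0.10184293]
staple [0.60200649 0.01337182 0.1085    ] rel [ 0.04195817 -0.01840751  0.00393274]
[0.59911547 0.02371222 0.1085    ] [0.60544594 0.00262071 0.1085    ] 0.02202105355236195 0.29158817618983357
```

Request:
send_path(increments=[[[0,0,-0.015],[-0.003,-0.001,0.04],0.088],[[0,0,-0.015],[-0.003,-0.001,0.08],0.088],[[0,0,-0.015],[-0.003,-0.001,0.11],0.088],[[0,0,-0.015],[-0.003,-0.001,0.119],0.088],[[0,0,-0.015],[-0.003,-0.001,0.123],0.088],[[0,0,-0.015],[-0.003,-0.001,0.123],0.07],[[0,0,-0.015],[-0.003,-0.001,0.123],0.055],[[0,0,-0.015],[-0.003,-0.001,0.123],0.04],[[0,0,-0.015],[-0.003,-0.001,0.123],0.04],[[0,0,-0.015],[-0.003,-0.001,0.123],0.04]])

```text
clock: 8.1
ee_pos: [0.5582, -0.0101, 0.0931]
eef_rot: [0.998, 0.064, 0.0, 0.0]
ft_force: [-0.1, 0.0, 0.5]
gripper_width: 0.05
gripper_force: 0.0
```

Request:
send_path(increments=[[[0,0,0],[0,0,0],0.04],[[0,0,0],[0,0,0],0.04],[[0,0,0],[0,0,0],0.04]])

```text
clock: 8.4
ee_pos: [0.5582, -0.0101, 0.093]
eef_rot: [0.998, 0.064, 0.0, 0.0]
ft_force: [-1.0, -0.0, 4.6]
gripper_width: 0.0479
gripper_force: 30.0
```

Request:
send_path(increments=[[[0,0,-0.06],[0,0,-0.001],0.04],[[0,0,-0.12],[0,0,-0.001],0.04],[[0,0,-0.12],[0,0,-0.001],0.04],[[0,0,-0.12],[0,0,-0.001],0.04]])

```text
clock: 8.8
ee_pos: [0.5578, -0.01, 0.0932]
eef_rot: [0.992, 0.123, -0.0, -0.0]
ft_force: [-0.3, -0.7, -2.7]
gripper_width: 0.0477
gripper_force: 30.0
```

Run:
```python
from h import *
s=sensors.get_state();print(R.from_quat(s["eef_rot"]).as_matrix()[:2,0],s["ft_force"])
```

```text
[0.96985798 0.24366929] [-0.27745291 -0.68077379 -2.65929084]
```

Request:
send_path(increments=[[[0,0,0],[-0.003,0,0],0.04],[[0,0,0],[-0.006,0,0],0.04],[[0,0,0],[-0.009,0,0],0.04],[[0,0,0],[-0.012,0,0],0.04]])

```text
clock: 9.2
ee_pos: [0.5463, -0.013, 0.0936]
eef_rot: [0.992, 0.123, 0.0, -0.0]
ft_force: [2.1, 0.9, -3.4]
gripper_width: 0.0481
gripper_force: 30.0
```

Request:
send_path(increments=[[[0,0,0],[-0.003,0,0],0.04],[[0,0,0],[-0.006,0,0],0.04],[[0,0,0],[-0.008,0,0],0.04]])

```text
clock: 9.5
ee_pos: [0.5384, -0.015, 0.0936]
eef_rot: [0.992, 0.124, 0.0, -0.0]
ft_force: [1.7, 0.2, -3.8]
gripper_width: 0.0479
gripper_force: 30.0
```

Request:
send_path(increments=[[[0,0,0],[-0.001,0,0],0.04],[[0,0,0],[-0.002,0,0],0.04],[[0,0,0],[-0.002,0,0],0.04]])

```text
clock: 9.8
ee_pos: [0.5376, -0.0153, 0.0938]
eef_rot: [0.992, 0.124, 0.001, 0.0]
ft_force: [7.1, 2.2, -5.4]
gripper_width: 0.0475
gripper_force: 30.0
```

Force rises at 20.9 mm of travel, so the shackle is at its end stop. Moving forward 32.5 mm to put the staple in mid-gap.

Request:
send_path(increments=[[[0,0,0],[0.006,0,0],0.04],[[0,0,0],[0.012,0,0],0.04],[[0,0,0],[0.018,0,0],0.04],[[0,0,0],[0.024,0,0],0.04],[[0,0,0],[0.029,0,0],0.04],[[0,0,0],[0.0335,0,0],0.04],[[0,0,0],[0.0335,0,0],0.04]])

```text
clock: 10.5
ee_pos: [0.5697, -0.0071, 0.0935]
eef_rot: [0.992, 0.124, 0.0, 0.0]
ft_force: [0.6, -0.3, -3.3]
gripper_width: 0.0477
gripper_force: 30.0
```

Run:
```python
from h import *
f=grab("wrist");save("w5",f["frame"][90:270,200:440],3)
import pickle;pickle.dump(f,open("w5.pkl","wb"))
```

```text
(no output)
```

View pics/w5.png

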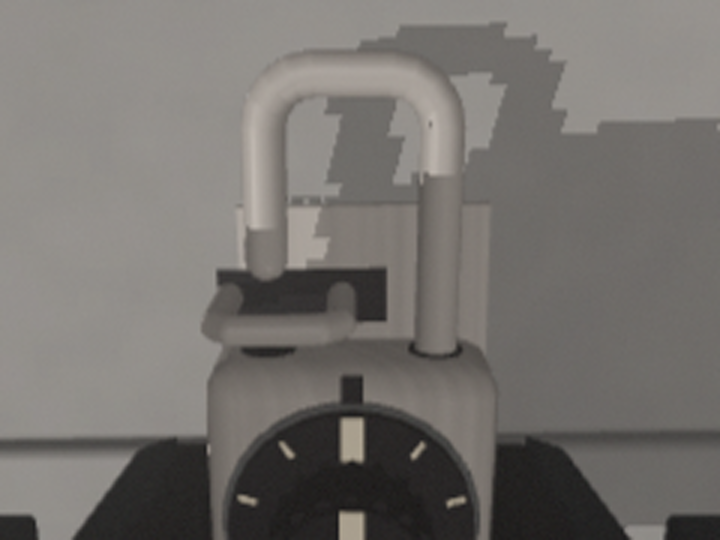

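The shackle is fully out with its short tip at (265,275). The staple bar at (280,325) sits between the tip and the case. Lifting slowly.

Request:
send_path(increments=[[[0,0,0],[0.0005,0,-0.004],0.04],[[0,0,0],[0.0005,0,-0.008],0.04],[[0,0,0],[0.0005,0,-0.012],0.04]])

```text
clock: 10.85
ee_pos: [0.5697, -0.0072, 0.1062]
eef_rot: [0.992, 0.124, 0.0, 0.0]
ft_force: [0.2, 0.7, -2.8]
gripper_width: 0.048
gripper_force: 30.0
```

Request:
send_path(increments=[[[0,0,0],[0,0,-0.006],0.04],[[0,0,0],[0,0,-0.012],0.04],[[0,0,0],[0,0,-0.02],0.04],[[0,0,0],[0,0,-0.035],0.04],[[0,0,0],[0,0,-0.055],0.04],[[0,0,0],[0,0,-0.075],0.04],[[0,0,0],[0,0,-0.095],0.04],[[0,0,0],[0,0,-0.11],0.04],[[0,0,0],[0,0,-0.11],0.04],[[0,0,0],[0,0,-0.11],0.04]])

```text
clock: 11.85
ee_pos: [0.5695, -0.0071, 0.2154]
eef_rot: [0.992, 0.124, -0.0, -0.0]
ft_force: [-0.5, 0.6, -3.0]
gripper_width: 0.0479
gripper_force: 30.0
```

Run:
```python
from h import *
s=sensors.get_state();print(s["ft_force"],s["torque"])
f=grab("wrist");save("w6",f["frame"])
```

```text
[-0.48007102  0.57004652 -2.96776876] [-0.03547281  0.17690981  0.02996387]
```

View pics/w6.png

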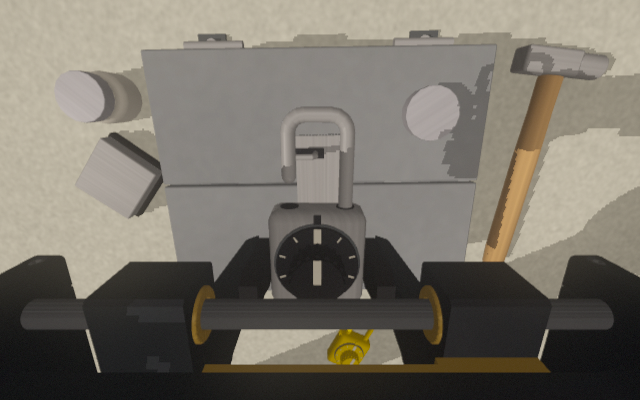

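The open lock is held in the fingers at (317,200), clear of the box and about 125 mm above the lid. The bystanders look undisturbed. Handing in.

Request:
send_path(increments=[[[0,0,0],[0,0,0],0.04],[[0,0,0],[0,0,0],0.04],[[0,0,0],[0,0,0],0.04]])

```text
clock: 12.2
ee_pos: [0.5696, -0.0071, 0.2151]
eef_rot: [0.992, 0.124, -0.0, -0.0]
ft_force: [0.2, 0.3, -3.4]
gripper_width: 0.0477
gripper_force: 30.0
```

```bash
python3 -c "from cell import bot;print(bot.sign_off())"
```

```text
the job is handed in; nothing more can be done
None
```

I turned the dial to the open notch, drew the shackle out and lifted the lock off the staple; I handed in at 12.2 s with it held open and level, dial up, about 125 mm above the lid, though the hand-in returned no verdict.

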